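Unbolt and open the fixed leaf of the dental-lab instrument locker

ROBOT

A 6-joint arm with a two-finger parallel gripper is mounted at the origin on the work surface. World frame = base frame: x ahead of the robot, y to its left, z up, the work surface at z = 0. Lengths are in m, angles in rad, forces in N, time in s.
With the tool pointing down it reaches from about 0.35 to 0.975 m from the base axis. Payload 4.9 kg.
Tool frame: the origin (TCP) lies on the centre line of the jaws, within the pads' length; the fingertips stand manip.tcp_to_tips ahead of it and the grasp point (between the pads) is the TCP (manip.tcp_to_tips is the distance from the TCP to the fingertips, in m); y points along the fingers, z is the direction in which the jaws open and shut, and the axes are right-handed (so a half turn about y gives the same grasp; the last joint's range is limited). The gripper opens to 85 mm and grips with 20 to 120 N. Pads are 22 mm wide; open, the fingers measure 114 mm over their backs; the gripper's body (76 mm by 85 mm) begins 54 mm behind the grasp point. The pads swing forward as they close: fully open they stand 13 mm farther back than shut.
Start: joints at [1.059, 0.053, 1.613, -0, 1.476, -0.119], TCP at [0.239, 0.577, 0.25] pointing down, gripper open.
Joint ranges: [-3.01, 3.01], [-1.01, 2.22], [0.06, 2.58], [-1.02, 4.17], [0.09, 2.62], [-3.14, 3.14]. Speed limits (rad/s): [2.57, 2.57, 3.14, 3.14, 3.14, 3.14].

INTERFACE

Orientations are given as a unit quaternion [w, x, y, z].
In Python, from plant import manip gives the robot as it stands.
- The arm moves only by the tool apply_moves, never from a script. Its argument "moves" is a list of rows, each a list of 7 numbers: the gripper's target within -1 to 1 (shut at 1, half-way at 0, fully open at -1), then the shift along the tool's x, y, z in mm, then the turn, a rotation vector about the tool's x, y, z in degrees. A call has 1 to 20 rows; each row shifts and turns the commanded pose from where the row before left it, along the tool's axes as they then stand; what a row does not reach is not made up. A row lasts 1/10 s, in which the tool goes at most 50 mm and 8.59 degrees, less where a joint would pass 70% of its speed; a pose out of reach is approached as far as the arm can. A call with a gripper value outside its range is refused whole. The fingers move at their own pace and stop on an object; the grip force is fixed at half the most. Time passes only in rows, so rows that do not move let the fingers close. It gives the time, the measured TCP pose, the force and the opening at its end, in the units of the state.
- manip.state(): the state, without advancing time (a new reading comes with each control period).
- manip.grab_frame(name): name is "scene" or "top" or "wrist"; returns the picture (480x640x3 uint8, blue, green, red); there is no depth.
- manip.calibration(name): a dict with "mtx" (3x3 intrinsics, pixels), "T" (4x4, takes a point from camera to world coordinates); the wrist camera has in their place "T_tool_cam" (4x4, takes a point from camera to tool coordinates, whose origin is the TCP and whose axes are the tool frame's). Camera axes: x right, y down, z forward; pixel columns grow to the right and rows downward; lengths in m; the calibration is good to about 2 mm. A picture is of the moment at which its call begins: read the wrist's pose just before it. calibration takes no time and is no camera call.
- manip.job_done(): hands the job in, once; it reports no verdict.
The state is a dict: "time": time; "joint_pos": joint angles; "joint_vel": joint speeds; "joint_efforts": joint torques, N m; "tool_pos": TCP position; "tool_rot": TCP orientation; "contact_force": force on the tool from outside, world axes, zero at the start; "ft_torque": the same for the moment, N m; "gripper_width": opening from 0.0 (shut) to 1.0 (fully open).
Only numpy, scipy, OpenCV 4.12 (cv2) and the standard library are available. Lean on these libraries where they do the work, as an engineer would, in place of code of your own. Each camera call takes 0.05 s, during which the arm holds its last target. There are 200 camera calls.

TASK

One door of the grey instrument locker on the dental bench is already open; the other door is still held shut by its upright bolt. Draw that bolt up out of the base by the round grip at its top, then swing this door open until it stands about square to the locker, and let go with the bolt left up.

Things in the scene. Friction and masses are not known exactly. Their poses are not given: they have to be found in the camera images.
- bolt_grip (a point): Centre of the bolt's steel grip: upright cylinder 20 mm across, 45 mm tall, 28 mm in front of the door's face, 130 mm along the door from the hinge. Bolt down: centre 258 mm above the bench, lower end 5 mm below the tops of door and locker (240 mm); free space around and above. Moves with bolt and door: z up, y along the door from hinge to free edge, -x out of its outer face.
- bolt (a joint): How far the bolt (12 mm upright rod on the door's face) is drawn up, m: 0 to 0.004 at the start (down, foot about 16 mm deep in a hole in the locker's base ledge, 22 mm high), upper stop at 0.035. The door is free from about 0.017. Lifting takes about 6 N; it stays by friction where it is left.
- passive_hinge (a point): Point on the upright hinge axis of the bolted door, 240 mm above the bench (level of the locker's top), fixed to the locker: x points into the locker, y along its front to the left seen from the robot, z up. The bolted door is the right-hand one seen from the robot (155 wide, 16 thick, mm, grey), hinged on its right edge; the left one, with a bar pull, stands open.
- passive_leaf (a joint): Opening angle of the bolted door, rad: 0 shut; opens towards the robot, anticlockwise seen from above, to a stop at 1.9; 1.57 is square to the locker. Needs 1 to 2 N at the grip and stays where it is left. It has no handle: the bolt's round grip serves as its pull and may turn between the fingers.

How it is judged:
By the outcome, as a careful person would: the job done as asked, in the order asked, and still so for the second after the job is handed in, with the robot touching nothing.
It also fails if it takes over 35 s, if anything falls off the work surface, if the arm or the gripper's body presses on something with over 40 N, if the wrist force passes 120 N, or if a joint passes its speed limit or range.

## Working session

There is one attempt and no reset: what is moved stays moved. The work goes in short steps, Python scripts to look and compute and a tool call to move; the robot and the scene stay as the last step left them, time stands still between calls to the robot, and variables do not carry over. Pictures are saved under pics/ and viewed, about 8 in all and at most 12, crops included, and the job is handed in when it is done.

Besides the shell and the picture viewer there is one more tool, called after "Call:" by a JSON object that holds its "fn" and its "kwargs". apply_moves: Moves the arm, as the interface text tells. Its arguments: {"type":"object","properties":{"moves":{"type":"array","items":{"type":"array","items":{"type":"number"}}}},"required":["moves"]}

```bash
mkdir -p pics; ls; python3 - <<'E'
from plant import manip
import cv2,numpy as np
np.set_printoptions(precision=4,suppress=True)
s=manip.state();print(s['time'],s['tool_pos'],s['tool_rot'],s['gripper_width'],manip.tcp_to_tips)
for n in("scene","top"):
    cv2.imwrite(f"pics/{n}1.png",manip.grab_frame(n));c=manip.calibration(n);print(n,c['mtx'],c['T'])
print(manip.calibration('wrist'))
E
```

```text
pics
0.0 [0.2389 0.5769 0.2491] [-0.6928  0.6942 -0.1382  0.1377] 1.0009656810192178 0.019
scene [[556.8484   0.     322.3907]
 [  0.     556.8484 226.0075]
 [  0.       0.       1.    ]] [[ 0.8044  0.4862 -0.3413  0.8449]
 [ 0.5938 -0.673   0.4409 -0.354 ]
 [-0.0153 -0.5574 -0.8301  0.7304]
 [ 0.      0.      0.      1.    ]]
top [[443.6181   0.     330.7879]
 [  0.     443.6181 242.5685]
 [  0.       0.       1.    ]] [[ 0.0107 -0.9854  0.1701  0.5274]
 [-0.9997 -0.0071  0.0217 -0.0664]
 [-0.0201 -0.1703 -0.9852  0.8476]
 [ 0.      0.      0.      1.    ]]
{'mtx': array([[375.85  ,   0.    , 322.4258],
       [  0.    , 375.85  , 233.5403],
       [  0.    ,   0.    ,   1.    ]]), 'T_tool_cam': array([[-0.0001,  0.9456,  0.3255, -0.0844],
       [ 0.001 , -0.3255,  0.9456, -0.1237],
       [ 1.    ,  0.0004, -0.0009, -0.002 ],
       [ 0.    ,  0.    ,  0.    ,  1.    ]])}
```

View pics/scene1.png

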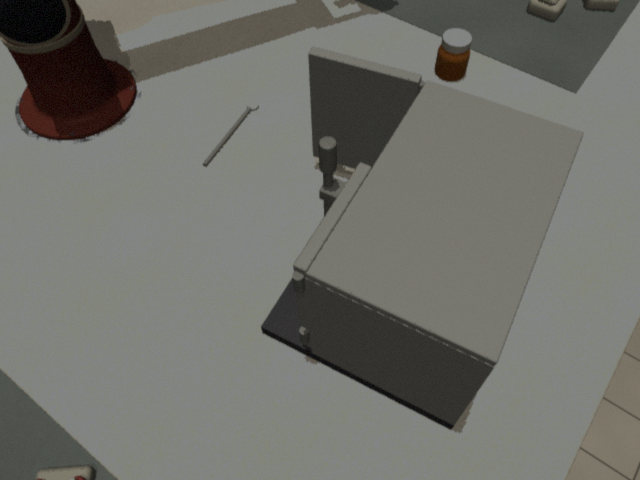

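View pics/top1.png

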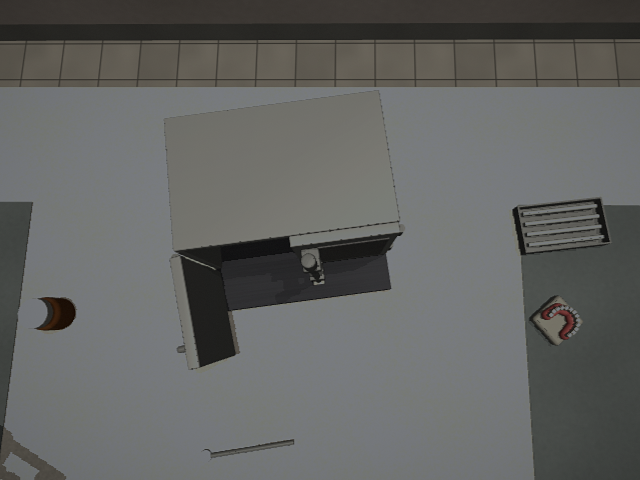

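The scene view shows the grip around (327,155), the closed door's top edge from (365,170) to (303,268), and the open left door behind it. The top view shows the grip at about (309,261), the door's free end at about (290,240) and its hinge end at about (400,228). I'll enlarge both.

```bash
python3 - <<'E'
import cv2,numpy as np
a=cv2.imread('pics/scene1.png')[120:290,270:390];b=cv2.imread('pics/top1.png')[210:300,280:420]
a=cv2.resize(a,None,fx=3.4,fy=3.4,interpolation=cv2.INTER_CUBIC)
b=cv2.resize(b,None,fx=2.8,fy=2.8,interpolation=cv2.INTER_CUBIC)
o=np.zeros((578,800,3),np.uint8);o[:a.shape[0],:408]=a;o[:b.shape[0],408:]=b
cv2.imwrite('pics/c1.png',np.clip(o*1.6,0,255).astype(np.uint8))
E
```

```text
(no output)
```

View pics/c1.png

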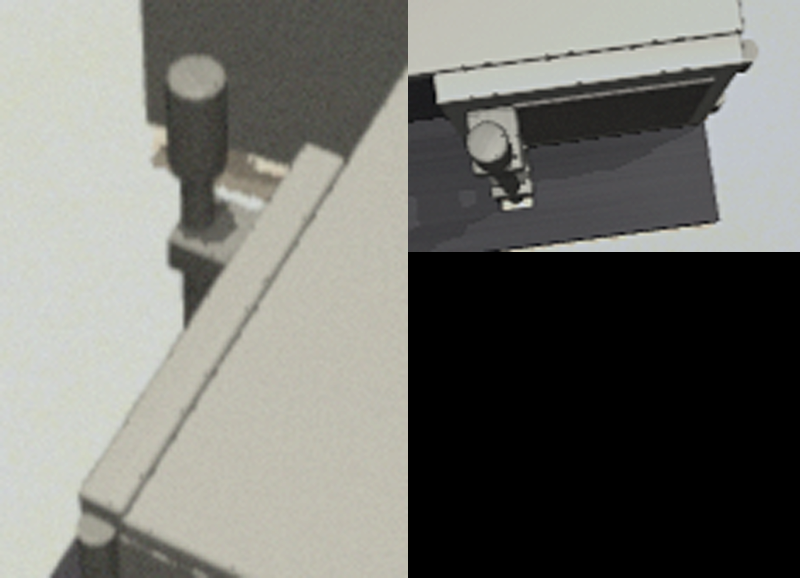

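```bash
cat > h.py <<'E'
import numpy as np,cv2
from plant import manip
np.set_printoptions(precision=4,suppress=True)
def ray(c,p):
    K,T=c['mtx'],c['T'];d=T[:3,:3]@np.linalg.solve(K,[*p,1.]);return T[:3,3],d/np.linalg.norm(d)
def tri(rs):
    A=sum(np.eye(3)-np.outer(d,d) for o,d in rs);b=sum((np.eye(3)-np.outer(d,d))@o for o,d in rs)
    x=np.linalg.solve(A,b);return x,[np.linalg.norm(np.cross(x-o,d)) for o,d in rs]
def plane(r,z): o,d=r;return o+d*(z-o[2])/d[2]
E
python3 - <<'E'
from h import *
cs,ct=manip.calibration('scene'),manip.calibration('top')
S=lambda u,v:(270+u/3.4-.35,120+v/3.4-.35);P=lambda u,v:(280+(u-408)/2.8-.3,210+v/2.8-.3)
for n,a,b,z in[('grip',(196,77),(490,142),.2805),('free out',(310,145),(437,103),.24),('hinge out',(82,492),(743,62),.24),('free in',(343,160),(437,75),.24),('hinge in',(118,515),(743,36),.24)]:
    r=[ray(cs,S(*a)),ray(ct,P(*b))];print(n,*tri(r),plane(r[0],z),plane(r[1],z))
E
```

```text
grip [ 0.6012 -0.0263  0.2837] [np.float64(0.00012159547114767594), np.float64(0.00012159547114748572)] [ 0.5994 -0.0241  0.2805] [ 0.6017 -0.026   0.2805]
free out [0.6264 0.0037 0.2393] [np.float64(5.5568536579894065e-06), np.float64(5.55685365790591e-06)] [0.6267 0.0032 0.24  ] [0.6263 0.0036 0.24  ]
hinge out [ 0.6479 -0.1483  0.2405] [np.float64(0.00017583463722127806), np.float64(0.0001758346372212509)] [ 0.6476 -0.1482  0.24  ] [ 0.6481 -0.1483  0.24  ]
free in [0.6401 0.0036 0.2411] [np.float64(0.00029433377664983703), np.float64(0.000294333776649845)] [0.6394 0.0042 0.24  ] [0.6405 0.004  0.24  ]
hinge in [ 0.6612 -0.1484  0.2405] [np.float64(1.788057941361283e-05), np.float64(1.7880579413800398e-05)] [ 0.661  -0.1481  0.24  ] [ 0.6613 -0.1485  0.24  ]
```

```bash
cat >> h.py <<'E'
from scipy.spatial.transform import Rotation as Ro
def tool():
    s=manip.state();q=s['tool_rot'];return np.array(s['tool_pos']),Ro.from_quat([*q[1:],q[0]]).as_matrix(),s
def togo(p,jaw):
    "shift (mm) and turn (deg), tool axes, to point p, straight down, jaws along +-jaw (smaller turn)"
    x,R,s=tool();out=[]
    for sg in(1,-1):
        z=np.array([*(sg*np.array(jaw)),0]);z/=np.linalg.norm(z);y=np.array([0,0,-1.]);G=np.c_[np.cross(y,z),y,z]
        out.append(np.degrees(Ro.from_matrix(R.T@G).as_rotvec()))
        Gs=G
        print('turn',out[-1],'shift after turn',1e3*G.T@(np.array(p)-x))
    print('pos',x,'shift now',1e3*R.T@(np.array(p)-x),'F',s['contact_force'],'w',s['gripper_width'],'t',s['time'],'j',s['joint_pos'])
E
python3 - <<'E'
from h import *
x,R,s=tool();print(R)
togo([.601,-.025,.35],[-.14,.99])
E
```

```text
[[ 0.9238 -0.0009  0.3828]
 [-0.3828 -0.0017  0.9238]
 [-0.0002 -1.     -0.0019]]
turn [  0.1028 -30.5538  -0.0424] shift after turn [ 274.1913 -100.8465 -646.6949]
turn [  0.0567 149.4462   0.1374] shift after turn [-274.1913 -100.8465  646.6949]
pos [0.239  0.5769 0.2492] shift now [ 564.8419 -100.1861 -417.7099] F [-0.8195 -0.5553 -0.56  ] w 0.9995509698233542 t 0.1 j [ 1.059   0.0533  1.6142  0.      1.476  -0.119 ]
```

Call:
{"fn": "apply_moves", "kwargs": {"moves": [[-1, 0, -20, 0, 0, 8.3, 0], [-1, 0, -20, 0, 0, 8.3, 0], [-1, 0, -20, 0, 0, 8.3, 0], [-1, 0, -20, 0, 0, 8.3, 0], [-1, 0, -20, 0, 0, 8.3, 0], [-1, 0, 0, 0, 0, 8.3, 0], [-1, 0, 0, 0, 0, 8.3, 0], [-1, 0, 0, 0, 0, 8.3, 0], [-1, 0, 0, 0, 0, 8.3, 0], [-1, 0, 0, 0, 0, 8.3, 0], [-1, 0, 0, 0, 0, 8.3, 0], [-1, 0, 0, 0, 0, 8.3, 0], [-1, 0, 0, 0, 0, 8.3, 0], [-1, 0, 0, 0, 0, 8.3, 0], [-1, 0, 0, 0, 0, 8.3, 0], [-1, 0, 0, 0, 0, 8.3, 0], [-1, 0, 0, 0, 0, 8.3, 0], [-1, 0, 0, 0, 0, 8.3, 0]]}}

```text
time: 1.9
tool_pos: [0.2391, 0.5772, 0.3495]
tool_rot: [-0.048, 0.048, -0.705, 0.706]
contact_force: [-0.8, -0.3, -0.3]
gripper_width: 1.002
```

Call:
{"fn": "apply_moves", "kwargs": {"moves": [[-1, -17, 0, 40, 0, 0, 0], [-1, -17, 0, 40, 0, 0, 0], [-1, -17, 0, 40, 0, 0, 0], [-1, -17, 0, 40, 0, 0, 0], [-1, -17, 0, 40, 0, 0, 0], [-1, -17, 0, 40, 0, 0, 0], [-1, -17, 0, 40, 0, 0, 0], [-1, -17, 0, 40, 0, 0, 0], [-1, -17, 0, 40, 0, 0, 0], [-1, -17, 0, 40, 0, 0, 0], [-1, -17, 0, 40, 0, 0, 0], [-1, -17, 0, 40, 0, 0, 0], [-1, -17, 0, 40, 0, 0, 0], [-1, -17, 0, 40, 0, 0, 0], [-1, -17, 0, 40, 0, 0, 0], [-1, 0, 0, 0, 0, 0, 0]]}}

```text
time: 3.5
tool_pos: [0.5774, 0.0152, 0.3488]
tool_rot: [-0.047, 0.049, -0.705, 0.706]
contact_force: [0.6, 0.7, -0.9]
gripper_width: 0.998
```

```bash
python3 - <<'E'
from h import *
togo([.601,-.025,.263],[-.14,.99])
x,R,s=tool()
im=manip.grab_frame('wrist')
c=manip.calibration('wrist');T=np.eye(4);T[:3,:3]=R;T[:3,3]=x;T=T@c['T_tool_cam']
np.save('Tw.npy',T)
for p in[(.601,-.025,.283),(.6264,.0037,.24),(.6479,-.1483,.24)]:
    q=c['mtx']@(np.linalg.inv(T)@[*p,1])[:3];print(q[:2]/q[2])
cv2.imwrite('pics/w1.png',np.clip(im*1.5,0,255).astype(np.uint8))
E
```

```text
turn [ -0.1902 179.7264  -0.0816] shift after turn [ 17.718   85.7655 -43.1491]
turn [-0.052  -0.2735  0.1213] shift after turn [-17.718   85.7655  43.1491]
pos [0.5774 0.0152 0.3488] shift now [-18.1051  85.7667  42.9857] F [ 0.5634  0.6504 -0.8847] w 0.9984859533817368 t 3.5 j [-0.1018 -0.098   1.5993 -0.0014  1.6422  1.3332]
[399.8386 232.1682]
[348.7624 164.7838]
[598.2245 163.5427]
```

View pics/w1.png

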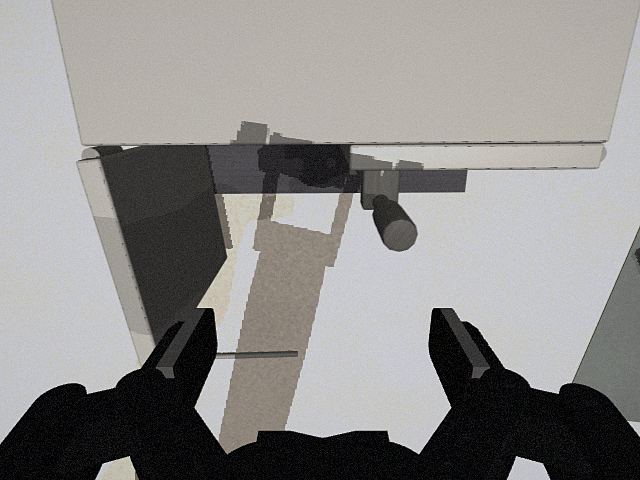

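The wrist view shows the grip top at (400,235), within 3 px of the predicted position, and the hinge knuckle at (603,152). My estimate holds to about 1 mm, so I'll move over the grip and descend.

Call:
{"fn": "apply_moves", "kwargs": {"moves": [[-1, -9, 0, 21.5, 0, 0, 0], [-1, -8, 0, 21.5, 0, 0, 0], [-1, 0, 0, 0, 0, 0, 0], [-1, 0, 20, 0, 0, 0, 0], [-1, 0, 20, 0, 0, 0, 0], [-1, 0, 20, 0, 0, 0, 0], [-1, 0, 15, 0, 0, 0, 0], [-1, 0, 10, 0, 0, 0, 0], [-1, 0, 0, 0, 0, 0, 0]]}}

```text
time: 4.45
tool_pos: [0.5981, -0.0201, 0.2635]
tool_rot: [0.049, -0.051, 0.706, -0.705]
contact_force: [-1.0, 0.3, 0.0]
gripper_width: 1.003
```

```bash
python3 - <<'E'
from h import *
togo([.600,-.025,.263],[-.14,.99])
im=manip.grab_frame('wrist');cv2.imwrite('pics/w2.png',np.clip(im*1.5,0,255).astype(np.uint8))
E
```

```text
turn [   0.264  -179.9099   -0.0967] shift after turn [ 1.2188  0.4618 -5.1231]
turn [0.0616 0.0898 0.1681] shift after turn [-1.2188  0.4618  5.1231]
pos [ 0.5981 -0.0201  0.2635] shift now [-1.2121  0.4527  5.1255] F [-1.0072  0.3485  0.0129] w 1.0029589315938128 t 4.45 j [-0.158  -0.0154  1.66    0.0002  1.5002  1.2708]
```

View pics/w2.png

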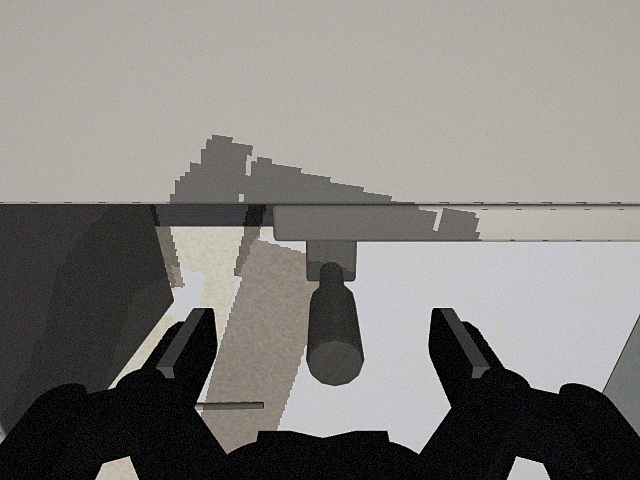

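The grip top is centred at about (335,362), between the open pads and 4 mm off the jaw centre line. I'll centre on it and close.

Call:
{"fn": "apply_moves", "kwargs": {"moves": [[-1, -1, 0, 4, 0, 0, 0], [0, 0, 0, 0, 0, 0, 0], [1, 0, 0, 0, 0, 0, 0], [1, 0, 0, 0, 0, 0, 0], [1, 0, 0, 0, 0, 0, 0], [1, 0, 0, 0, 0, 0, 0], [1, 0, 0, 0, 0, 0, 0], [1, 0, 0, 0, 0, 0, 0]]}}

```text
time: 5.3
tool_pos: [0.6005, -0.0241, 0.2654]
tool_rot: [0.05, -0.05, 0.706, -0.705]
contact_force: [-2.0, 3.7, 1.2]
gripper_width: 0.222
```

Call:
{"fn": "apply_moves", "kwargs": {"moves": [[1, 0, -4, 0, 0, 0, 0], [1, 0, -4, 0, 0, 0, 0], [1, 0, -4, 0, 0, 0, 0], [1, 0, -4, 0, 0, 0, 0], [1, 0, -4, 0, 0, 0, 0], [1, 0, -4, 0, 0, 0, 0], [1, 0, -3, 0, 0, 0, 0], [1, 0, 0, 0, 0, 0, 0], [1, 0, 0, 0, 0, 0, 0]]}}

```text
time: 6.2
tool_pos: [0.6002, -0.0243, 0.2929]
tool_rot: [0.05, -0.05, 0.706, -0.705]
contact_force: [-3.5, 5.0, -3.4]
gripper_width: 0.218
```

```bash
python3 - <<'E'
from h import *
togo([.600,-.025,.263],[-.14,.99])
a=manip.grab_frame('scene')[60:300,220:440];b=manip.grab_frame('wrist')
o=np.zeros((480,800,3),np.uint8);o[:,:440]=cv2.resize(a,(440,480),interpolation=cv2.INTER_CUBIC);o[:270,440:]=cv2.resize(b,(360,270))
cv2.imwrite('pics/c2.png',np.clip(o*1.5,0,255).astype(np.uint8))
E
```

```text
turn [   0.0835 -179.9501   -0.109 ] shift after turn [-0.2882 29.8543 -0.7049]
turn [0.0694 0.0499 0.0531] shift after turn [ 0.2882 29.8543  0.7049]
pos [ 0.6002 -0.0243  0.2929] shift now [ 0.2612 29.8537  0.7408] F [-3.4647  4.9846 -3.3814] w 0.21800468169510598 t 6.2 j [-0.1646 -0.0257  1.6215  0.0009  1.5471  1.2648]
```

View pics/c2.png

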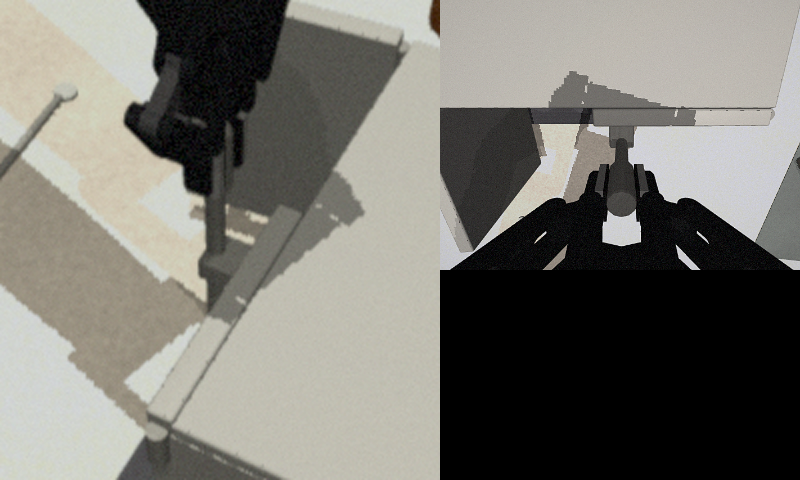

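The scene crop shows the rod drawn up, with bare rod between the jaws and the guide block. The TCP rose 27.5 mm with no slip. I'll start the swing about the estimated hinge and watch the force.

Call:
{"fn": "apply_moves", "kwargs": {"moves": [[1, 6.75, 0, 2.06, 0, -3, 0], [1, 6.75, 0, 2.06, 0, -3, 0], [1, 6.75, 0, 2.06, 0, -3, 0], [1, 6.75, 0, 2.06, 0, -3, 0], [1, 6.75, 0, 2.06, 0, -3, 0], [1, 6.75, 0, 2.06, 0, -3, 0]]}}

```text
time: 6.9
tool_pos: [0.5645, -0.0471, 0.2929]
tool_rot: [0.16, -0.161, 0.689, -0.688]
contact_force: [-2.0, 4.4, -3.5]
gripper_width: 0.221
```

Call:
{"fn": "apply_moves", "kwargs": {"moves": [[1, 6.75, 0, 2.06, 0, -3, 0], [1, 6.75, 0, 2.06, 0, -3, 0], [1, 6.75, 0, 2.06, 0, -3, 0], [1, 6.75, 0, 2.06, 0, -3, 0], [1, 6.75, 0, 2.06, 0, -3, 0], [1, 6.75, 0, 2.06, 0, -3, 0], [1, 6.75, 0, 2.06, 0, -3, 0], [1, 6.75, 0, 2.06, 0, -3, 0], [1, 6.75, 0, 2.06, 0, -3, 0], [1, 6.75, 0, 2.06, 0, -3, 0], [1, 6.75, 0, 2.06, 0, -3, 0], [1, 6.75, 0, 2.06, 0, -3, 0]]}}

```text
time: 8.1
tool_pos: [0.5223, -0.1196, 0.2929]
tool_rot: [0.365, -0.366, 0.606, -0.605]
contact_force: [-1.6, 3.2, -4.5]
gripper_width: 0.22
```

Call:
{"fn": "apply_moves", "kwargs": {"moves": [[1, 6.75, 0, 2.06, 0, -3, 0], [1, 6.75, 0, 2.06, 0, -3, 0], [1, 6.75, 0, 2.06, 0, -3, 0], [1, 6.75, 0, 2.06, 0, -3, 0], [1, 6.75, 0, 2.06, 0, -3, 0], [1, 6.75, 0, 2.06, 0, -3, 0], [1, 6.75, 0, 2.06, 0, -3, 0], [1, 6.75, 0, 2.06, 0, -3, 0], [1, 6.75, 0, 2.06, 0, -3, 0], [1, 6.75, 0, 2.06, 0, -3, 0], [1, 6.75, 0, 2.06, 0, -3, 0], [1, 6.75, 0, 2.06, 0, -3, 0], [1, 0, 0, 0, 0, 0, 0], [1, 0, 0, 0, 0, 0, 0]]}}

```text
time: 9.5
tool_pos: [0.531, -0.2025, 0.2929]
tool_rot: [-0.534, 0.534, -0.463, 0.464]
contact_force: [-0.1, 1.2, -3.1]
gripper_width: 0.217
```

```bash
python3 - <<'E'
from h import *
togo([.523,-.194,.263],[-.99,-.14])
cv2.imwrite('pics/t2.png',np.clip(manip.grab_frame('top')*1.5,0,255).astype(np.uint8))
E
```

```text
turn [ -0.0943 179.9709  -0.0297] shift after turn [ 9.5808 29.9027  6.6955]
turn [-0.0189 -0.0291  0.0601] shift after turn [-9.5808 29.9027 -6.6955]
pos [ 0.531  -0.2025  0.2929] shift now [-9.6088 29.8905 -6.7102] F [-0.058   1.1921 -3.092 ] w 0.21721353470291915 t 9.5 j [-0.4951 -0.1046  1.6967 -0.0006  1.5486 -0.635 ]
```

View pics/t2.png

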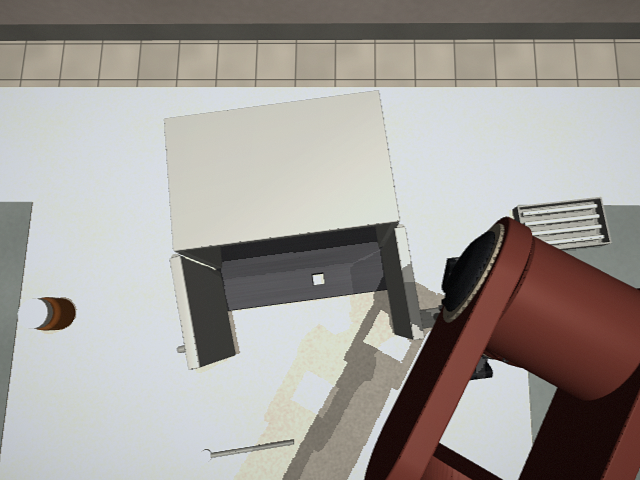

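The top view shows the door standing square, from the hinge near (400,228) to the free end at about (413,338), and the emptied bolt hole at (318,279). I'll release and rise straight up.

Call:
{"fn": "apply_moves", "kwargs": {"moves": [[0.3, 0, 0, 0, 0, 0, 0], [0, 0, 0, 0, 0, 0, 0], [-1, 0, 0, 0, 0, 0, 0], [-1, 0, 0, 0, 0, 0, 0], [-1, 0, 0, 0, 0, 0, 0], [-1, 0, 0, 0, 0, 0, 0], [-1, 0, -10, 0, 0, 0, 0], [-1, 0, -20, 0, 0, 0, 0], [-1, 0, -25, 0, 0, 0, 0], [-1, 0, -25, 0, 0, 0, 0], [-1, 0, -25, 0, 0, 0, 0], [-1, 30, 0, 0, 0, 0, 0], [-1, 30, 0, 0, 0, 0, 0], [-1, 30, 0, 0, 0, 0, 0], [-1, 30, 0, 0, 0, 0, 0], [-1, 30, 0, 0, 0, 0, 0], [-1, 0, 0, 0, 0, 0, 0], [-1, 0, 0, 0, 0, 0, 0]]}}

```text
time: 11.35
tool_pos: [0.552, -0.351, 0.3975]
tool_rot: [0.534, -0.534, 0.464, -0.464]
contact_force: [-0.1, 0.0, -0.6]
gripper_width: 0.999
```

```bash
python3 - <<'E'
from h import *
print(manip.state()['joint_pos'],manip.state()['contact_force'])
a=manip.grab_frame('scene');b=manip.grab_frame('top')
cv2.imwrite('pics/s3.png',a);cv2.imwrite('pics/t3.png',b)
a=a[100:400,150:350];b=b[200:380,340:473]
o=np.zeros((600,800,3),np.uint8);o[:,:400]=cv2.resize(a,(400,600),interpolation=cv2.INTER_CUBIC);o[:540,400:799]=cv2.resize(b,(399,540),interpolation=cv2.INTER_CUBIC)
cv2.imwrite('pics/c3.png',np.clip(o*1.5,0,255).astype(np.uint8))
E
```

```text
[-0.6802  0.0767  1.3467  0.0003  1.7185 -0.8205] [-0.0771  0.0126 -0.6439]
```

View pics/c3.png

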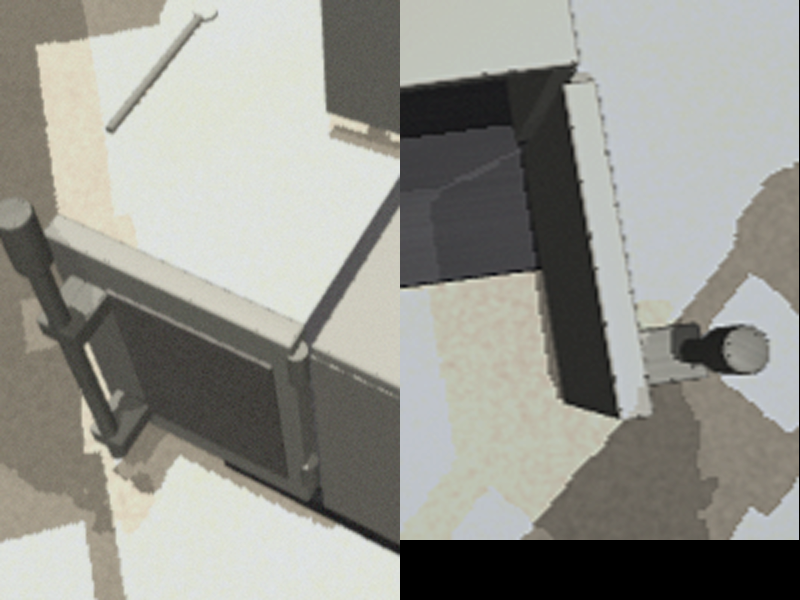

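The scene crop shows the bolt still up, with the grip top at full-frame (158,206); in the top view it is at (455.5,316). I'll check the heights and the door angle.

```bash
python3 - <<'E'
from h import *
cs,ct=manip.calibration('scene'),manip.calibration('top')
print('grip top',*tri([ray(cs,(157.7,205.7)),ray(ct,(455.5,315.7))]))
for s in (400,):
  a=plane(ray(ct,(340+167/3,200+85/3)),.24);b=plane(ray(ct,(340+220/3,200+415/3)),.24)
  d=b-a;print(a,b,np.degrees(np.arctan2(d[1],d[0])-np.arctan2(.152,-.0215))%360)
print(manip.state()['time'])
E
```

```text
grip top [ 0.5333 -0.2032  0.3106] [np.float64(0.0005270428991523053), np.float64(0.0005270428991521657)]
[ 0.6531 -0.1432  0.24  ] [ 0.5033 -0.1646  0.24  ] 90.08508395361906
11.45
```

Grip top is at 0.311 m (bolt up about 0.03 m) and the door is at about 90°. I'll hand it in.

```bash
python3 -c "
from plant import manip
print(manip.job_done())"
```

```text
the job is handed in; nothing more can be done
None
```

The job is done and handed in at about 11.5 s. I gripped the bolt by its round grip, drew it up about 27 mm, swung the door open, then let go and moved the arm clear.

- **Bolt:** after release the grip's top measured 0.311 m, against 0.284 m at the start. That puts the bolt about 0.03 m up, so it stayed where I left it.
- **Door:** it measured about 90° from its shut position.
- **Forces:** wrist force readings, taken at the end of each move, stayed under about 8 N, and were about 0.6 N with the arm clear.

None of the checks failed or disagreed by more than about 3 mm.

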